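Fit the hob's knob on the tap under the steaming pot and hold it pressed

ROBOT

A 6-joint arm with a two-finger parallel gripper is mounted at the origin on the work surface. World frame = base frame: x ahead of the robot, y to its left, z up, the work surface at z = 0. Lengths are in m, angles in degrees, forces in N, time in s.
With the tool pointing down it reaches from about 0.4 to 0.825 m from the base axis. Payload 7 kg.
Tool frame: the origin (TCP) lies at the very end of the fingers, on their centre line; the grasp point (between the pads) lies 19 mm behind it (ctrl.pinch_z is the distance from the TCP to the grasp point, in m); z points along the fingers, x is the direction in which the jaws open and shut, and the axes are right-handed (so a half turn about z gives the same grasp; the last joint's range is limited). The gripper opens to 88 mm and grips with 3 to 60 N. Pads are 19 mm wide; open, the fingers measure 130 mm over their backs; the gripper's body (78 mm by 193 mm) begins 47 mm behind the grasp point.
Start: joints at [-57.233, 20.546, 0.682, 0, -70.136, -16.507], TCP at [0.189, -0.648, 0.227] pointing down, gripper open.
Joint ranges: [-176.03, 176.03], [-82.01, 121.73], [-58.28, 71.71], [-173.87, 95.51], [-174.79, -0.11], [-173.66, 173.66]. Speed limits (degrees/s): [136.94, 136.94, 172.46, 180, 180, 180].

INTERFACE

Orientations are given as [roll, pitch, yaw] about the fixed x, y, z axes, in that order (R = Rz(yaw) Ry(pitch) Rx(roll)).
In Python, from plant import ctrl gives the robot as it stands.
- The arm moves only by the tool carry_out, never from a script. Its argument "increments" is a list of rows, each a list of 7 numbers: the turn, a rotation vector about the world's x, y, z in degrees, then the shift along the world's x, y, z in mm, then the closure, from 0 (fully open) to 1 (shut). In form: [[ax, ay, az, dx, dy, dz, grip], ...]. A call has 1 to 20 rows; each row is the pose to reach, as a shift and turn from the pose commanded when the call began; what a row does not reach only later rows make up. A row lasts 1/8 s, in which the tool goes at most 62.5 mm and 10.7 degrees, less where a joint would pass 70% of its speed; a pose out of reach is approached as far as the arm can. A call with a gripper value outside its range is refused whole. The fingers move at their own pace and stop on an object; the grip force is fixed at half the most. Time passes only in rows, so rows that repeat a pose let the fingers close. It gives the time, the measured TCP pose, the force and the opening at its end, in the units of the state.
- ctrl.get_obs(): the state, without advancing time (a new reading comes with each control period).
- ctrl.snapshot(name): name is "scene" or "top" or "wrist"; returns a dict with "pixels" (420x560x3 uint8, blue, green, red), "intrinsics" (3x3 intrinsics, pixels), "rvec" (rotation vector, rad) and "tvec" (3), from world to camera coordinates, as OpenCV has them; the wrist camera has in their place "hand_eye" (4x4, takes a point from camera to tool coordinates, whose origin is the TCP and whose axes are the tool frame's). Camera axes: x right, y down, z forward; pixel columns grow to the right and rows downward; lengths in m; the calibration is good to about 2 mm. A picture is of the moment at which its call begins: read the wrist's pose just before it. There is no depth.
- ctrl.close_job(): hands the job in, once; it reports no verdict.
Trained networks look in a picture, given as the dict that the camera call returned (one of the last four; its "shot" number tells which), for a name from the list of things; names that differ only in an ending like _2 or _b are one class to them, and where a whole thing is asked for, a point or a joint stands for the part that bears it (a point fixed in the world has none). Each returns a list of dicts, best first, with "confidence" (0 to 1); they miss things now and then, are a little off and sometimes report something else, mostly with a low value. They report only what shows in the picture. A call takes as long as a camera call.
- ctrl.search_frame(picture, label): "centre" ([x, y, z] in m, in world coordinates, good to about 4 mm: the middle of the surface that is visible of it).
- ctrl.outline_of(picture, label): "pixels" (420x560 bool, what is visible of it).
The state is a dict: "clock": time; "joint_pos": joint angles; "qvel": joint speeds; "tau": joint torques, N m; "tool_pos": TCP position; "orientation": TCP orientation; "force": force on the tool from outside, world axes, zero at the start; "moment": the same for the moment, N m; "opening": finger opening in m.
Only numpy, scipy, OpenCV 4.12 (cv2) and the standard library are available. Lean on these libraries where they do the work, as an engineer would, in place of code of your own. Each camera call takes 0.05 s, during which the arm holds its last target. There are 200 camera calls.

TASK

The two-burner gas hob has only one control knob left for its two bare tap stems: put it on the tap of the burner that the big lidded steaming pot stands on, turned so that the flat in its hole matches the flat of the stem, and push it fully home. Press the knob down against the tap's spring and finish with the gripper still on it, holding it pressed down, as one does while the flame catches. Do not press the other tap, and leave the pot, the kettle and the other things on the table where they are.

Things in the scene. Friction and masses are not known exactly. Their poses are not given: they have to be found in the camera images.
- knob: loose black knob, upright on the table, 60 g. Origin: centre of underside. Drum 45 mm wide, 18 high; on it a bar grip 12 mm wide, 18 to 36 mm above the underside, along x from -20 mm to a pointed nose (pointer) at +26. Under it a D-shaped blind hole 14 mm deep, 11.2 wide, flat 2.6 mm off the axis on the +x (pointer) side. Fits freely when its x points as the stem's x, within 0.12 rad.
- left_stem (a point): tip centre of the left (+y) tap stem: upright 10 mm brass D-shaft, 24 mm out of the hob's steel top, tip about 102 mm above the table, top 2 mm chamfered by 1.5. Its flat is 2 mm off the axis and faces the stem's +x; z up. It may stand turned to any setting and turns stiffly (0.08 N m). A knob fully home has its underside 14 mm below this point, 10 mm above the steel.
- right_stem (a point): the same for the right tap stem (towards -y)
- left_press (a joint): how far the left stem is pressed down into its tap: 0 up, 0.006 m at the stop; a spring pushes back with 6 N at the start of the travel and 12 N at the stop
- right_press (a joint): the same for the right stem
- left_burner (a point): centre of the left burner, at the top of its pan support, 108 mm above the table and 150 mm behind the left stem (the left tap feeds the left burner). The hob is 520 mm wide and 300 mm deep, its steel top 78 mm above the table; the stems stand 35 mm from its front edge and 125 mm either side of its middle
- right_burner (a point): the same for the right burner, 150 mm behind the right stem
- pot: the steaming pot: a wide straight steel pot with a flat lid, black lid knob and two side loops, 160 mm across, 158 mm high, on one of the two burners. Origin: centre of its underside
- kettle: a smaller aluminium kettle with spout and arched handle, 148 mm across, 180 mm high, on the other burner. Origin: centre of its underside
- bark_box: round birch-bark box with a wooden lid, 96 mm across, 115 mm high; origin at the centre of its underside
- bark_roll: roll of birch bark, 56 mm thick, 160 mm long, lying along its x; origin under its middle
- basket: open birch-bark basket 130 x 100 mm with an arched handle, 130 mm high; origin at the centre of its underside
- knife: knife in a black sheath, 210 mm long along its x, 21 mm high; origin under its middle
- awl: awl with a wooden handle, 150 mm long along its x, lying; origin under its middle
- glue: white glue bottle, 52 mm across, 120 mm high; origin at the centre of its underside
- phone: black telephone 150 x 72 x 8 mm, lying; origin at the centre of its underside

How it is judged (in metres and radians):
At the end, for the whole second after the job is handed in: The knob sits fully home (at least 12 of its 14 mm, upright within 0.12 rad, within 3 mm of the axis, flats matched) on the stem of the burner that carries the pot; the fingers still hold the knob (over 2 N) and keep that stem pressed down by more than 3.5 of its 6 mm; the other stem is up (((horizontal distance between pot and left_burner below 0.07 m and z of knob in the frame of left_stem below -0.012 m and horizontal distance between knob and left_stem below 0.003 m and angle between the x axis of knob and the x axis of left_stem, either way round below 0.2 rad and value of joint left_press above 0.0035 m and value of joint right_press below 0.002 m) or (horizontal distance between pot and right_burner below 0.07 m and z of knob in the frame of right_stem below -0.012 m and horizontal distance between knob and right_stem below 0.003 m and angle between the x axis of knob and the x axis of right_stem, either way round below 0.2 rad and value of joint right_press above 0.0035 m and value of joint left_press below 0.002 m)) and contact force between the fingers and knob above 2 N and angle between knob's own z axis and vertical below 0.12 rad); the arm keeps its last pose, push and grip.
It fails at once if the tap of the other burner is pressed in by more than 2 mm ((horizontal distance between pot and left_burner below 0.07 m and value of joint right_press above 0.002 m) or (horizontal distance between pot and right_burner below 0.07 m and value of joint left_press above 0.002 m)).
It fails at once if the pot or the kettle is shifted by more than 15 mm (distance of any of pot, kettle from where it was at the start of the episode above 0.015 m).
It fails at once if another thing on the table is shifted by more than 25 mm (distance of any of bark_box, bark_roll, basket, knife, awl, glue, phone from where it was at the start of the episode above 0.025 m).
It also fails if it takes over 42 s, if anything falls off the work surface, if the arm or the gripper's body presses on something with over 40 N, if the wrist force passes 120 N, or if a joint passes its speed limit or range.

## Working session

There is one attempt and no reset: what is moved stays moved. The work goes in short steps, Python scripts to look and compute and a tool call to move; the robot and the scene stay as the last step left them, time stands still between calls to the robot, and variables do not carry over. Pictures are saved under pics/ and viewed, about 8 in all and at most 12, crops included, and the job is handed in when it is done.

Besides the shell and the picture viewer there is one more tool, called after ">>>" as name(argument=value, ...) on one line, values as JSON. carry_out: Moves the arm, as the interface text tells. Its arguments: {"type":"object","properties":{"increments":{"type":"array"}},"required":["increments"]}

```bash
mkdir -p pics; cat > h.py <<'E'
import numpy as np, cv2
from scipy.spatial.transform import Rotation as R
from plant import ctrl
def snap(n):
    o=ctrl.get_obs(); p=ctrl.snapshot(n)
    K=np.array(p["intrinsics"])
    if n=="wrist":
        T=np.eye(4);T[:3,:3]=R.from_euler('xyz',o["orientation"],degrees=True).as_matrix();T[:3,3]=o["tool_pos"]
        C=T@np.array(p["hand_eye"])
    else:
        C=np.eye(4);r=cv2.Rodrigues(np.array(p["rvec"],float))[0];C[:3,:3]=r.T;C[:3,3]=-r.T@np.array(p["tvec"]).ravel()
    return p,K,C
def ray(K,C,u,v,z):
    d=C[:3,:3]@np.linalg.solve(K,[u,v,1.]); s=(z-C[2,3])/d[2]; return C[:3,3]+s*d
def proj(K,C,P):
    q=C[:3,:3].T@(np.array(P)-C[:3,3]); q=K@q; return q[:2]/q[2]
E
python3 - <<'E'
from h import *
print({k:np.round(v,3) for k,v in ctrl.get_obs().items()})
for n in("scene","top"):
    p,K,C=snap(n); cv2.imwrite(f"pics/{n}0.png",p["pixels"]); print(n,C[:3,3].round(3))
    for l in("knob","left_stem","right_stem","pot","kettle","bark_box","bark_roll","basket","knife","awl","glue","phone"):
        print(l,[(np.round(d["centre"],3),round(d["confidence"],2)) for d in ctrl.search_frame(p,l)[:3]])
E
```

```text
{'clock': np.float64(0.0), 'joint_pos': array([-5.7234e+01,  2.0591e+01,  6.3400e-01, -2.4000e-02, -7.0137e+01,
       -1.6508e+01]), 'qvel': array([ 0.029,  0.145,  0.021,  0.058, -0.015,  0.025]), 'tau': array([-0.0000e+00, -5.8272e+01,  2.9306e+01,  6.9970e+00,  7.0000e-03,
       -0.0000e+00]), 'tool_pos': array([ 0.189, -0.648,  0.226]), 'orientation': array([-1.79995e+02, -9.60000e-02,  1.06251e+02]), 'force': array([0.172, 0.627, 0.329]), 'moment': array([-0.053,  0.054,  0.021]), 'opening': np.float64(0.088)}
scene [0.974 0.542 0.961]
knob [(array([ 0.431, -0.296,  0.017]), 0.71)]
left_stem []
right_stem []
pot [(array([0.323, 0.239, 0.016]), 0.53)]
kettle [(array([0.651, 0.03 , 0.192]), 0.96)]
bark_box [(array([0.336, 0.44 , 0.091]), 0.81)]
bark_roll [(array([ 0.728, -0.277,  0.048]), 0.9), (array([0.651, 0.033, 0.192]), 0.48)]
basket [(array([ 0.547, -0.538,  0.029]), 0.92)]
knife [(array([0.323, 0.243, 0.014]), 0.9)]
awl [(array([ 0.372, -0.13 ,  0.021]), 0.42)]
glue [(array([ 0.397, -0.515,  0.057]), 0.62)]
phone [(array([ 0.308, -0.306,  0.006]), 0.64)]
top [ 0.313 -0.058  1.461]
knob [(array([ 0.423, -0.3  ,  0.017]), 0.69)]
left_stem []
right_stem []
pot [(array([0.638, 0.241, 0.24 ]), 0.69), (array([0.328, 0.231, 0.013]), 0.36)]
kettle [(array([ 0.615, -0.003,  0.205]), 0.91)]
bark_box [(array([0.312, 0.42 , 0.094]), 0.66)]
bark_roll [(array([ 0.712, -0.289,  0.05 ]), 0.62)]
basket [(array([ 0.548, -0.539,  0.012]), 0.67)]
knife [(array([0.329, 0.23 , 0.015]), 0.85)]
awl [(array([ 0.387, -0.139,  0.026]), 0.56)]
glue [(array([0.57 , 0.147, 0.077]), 0.74), (array([ 0.394, -0.521,  0.077]), 0.61)]
phone [(array([ 0.309, -0.312,  0.013]), 0.8), (array([ 0.547, -0.539,  0.01 ]), 0.39)]
```

View pics/scene0.png

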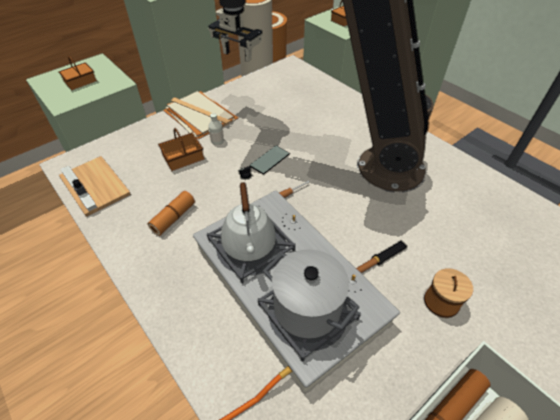

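View pics/top0.png

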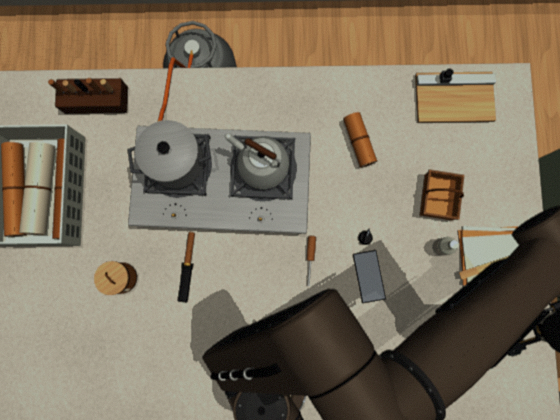

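The pot is on the left burner: in the top view it sits at (165,152) with the kettle at (263,165). The stems are near (173,214) and (261,217), and the knob near (365,237).

```bash
python3 - <<'E'
from h import *
p,K,C=snap("top")
im=p["pixels"]
for n,u,v,z in(("Lstem",173,214,.1),("Rstem",261,217,.1),("pot",166,152,.266),("potbyknob",165,148,.29),("knob",365,237,.02),("hobFL",129,229,.078),("hobFR",307,234,.078),("hobBL",137,127,.078),("hobBR",310,133,.078)):
    print(n,ray(K,C,u,v,z).round(4))
a=cv2.resize(im[185:245,130:290],None,fx=5,fy=5,interpolation=cv2.INTER_CUBIC)
p2,_,_=snap("scene");b=cv2.resize(p2["pixels"][195:305,265:385],None,fx=2.6,fy=2.6,interpolation=cv2.INTER_CUBIC)
c=np.zeros((a.shape[0]+b.shape[0],800,3),np.uint8);c[:300]=a;c[300:,:b.shape[1]]=b
k=cv2.resize(im[220:255,345:385],None,fx=8,fy=8,interpolation=cv2.INTER_CUBIC);c[300:300+k.shape[0],400:400+k.shape[1]]=k
cv2.imwrite("pics/c1.png",c)
p3,K3,C3=snap("wrist");print(np.array(p3["hand_eye"]).round(3),K3)
E
```

```text
Lstem [0.4888 0.2573 0.1   ]
Rstem [0.4767 0.0065 0.1   ]
pot [0.627  0.2396 0.266 ]
potbyknob [0.631  0.2363 0.29  ]
knob [ 0.4218 -0.3002  0.02  ]
hobFL [0.4497 0.3889 0.078 ]
hobFR [ 0.4283 -0.1244  0.078 ]
hobBL [0.7538 0.3743 0.078 ]
hobBR [ 0.7276 -0.1393  0.078 ]
[[ 1.     0.    -0.    -0.   ]
 [ 0.     0.966  0.259 -0.069]
 [ 0.    -0.259  0.966 -0.159]
 [ 0.     0.     0.     1.   ]] [[317.74430991   0.         281.96756612]
 [  0.         317.74430991 209.03012503]
 [  0.           0.           1.        ]]
```

View pics/c1.png

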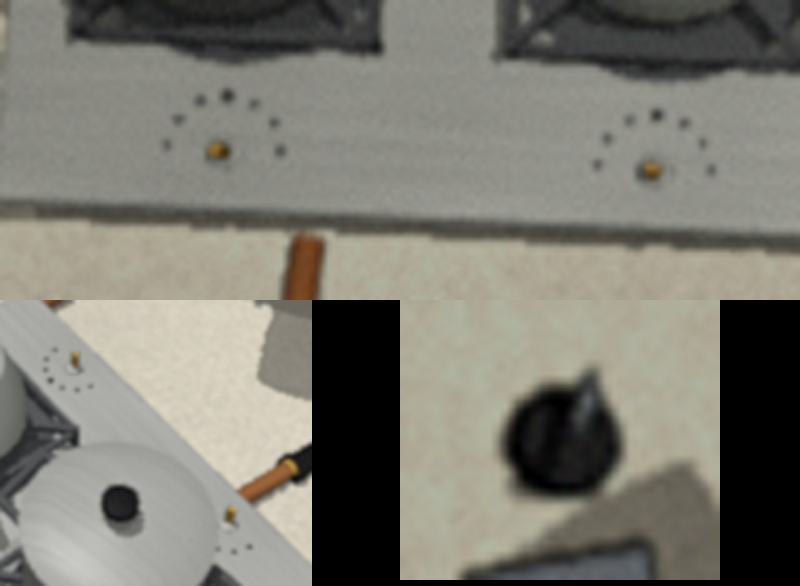

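Stem at about (0.487, 0.257), pot edge about 65 mm behind it, and knob pointing at about -25° yaw. I'll go above the knob and look, then on to the stem to see its flat before choosing the grasp.

>>> carry_out(increments=[[0, 0, -10, 60, 87, 0, 0], [0, 0, -20, 120, 174, 0, 0], [0, 0, -30, 180, 261, 0, 0], [0, 0, -41, 233, 348, -20, 0], [0, 0, -41, 233, 348, -40, 0], [0, 0, -41, 233, 348, -40, 0], [0, 0, -41, 233, 348, -40, 0], [0, 0, -41, 233, 348, -40, 0]])

```text
clock: 2.45
tool_pos: [0.4234, -0.2971, 0.1861]
orientation: [-180.0, -0.0, 65.5]
force: [-0.3, -0.5, 0.0]
opening: 0.0875
```

```bash
python3 - <<'E'
from h import *
p,K,C=snap("wrist"); cv2.imwrite("pics/w1.png",p["pixels"]); np.savez("w1.npz",K=K,C=C)
o=ctrl.get_obs();print(o["clock"],o["tool_pos"],o["orientation"])
print(ctrl.search_frame(p,"knob")[:2])
E
```

```text
2.5 [ 0.42284749 -0.29851599  0.18650064] [-1.79990003e+02  4.84004493e-03  6.54688794e+01]
[{'centre': [0.4229, -0.3059, 0.0189], 'confidence': 0.67}]
```

View pics/w1.png

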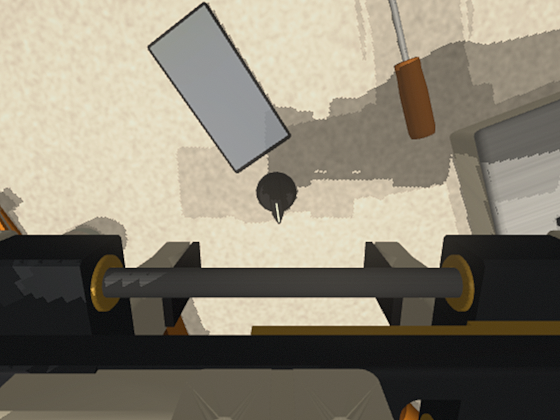

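>>> carry_out(increments=[[0, 0, 10, 10, 60, 40, 0], [0, 0, 20, 20, 120, 60, 0], [0, 0, 25, 30, 180, 60, 0], [0, 0, 25, 40, 240, 60, 0], [0, 0, 25, 50, 300, 60, 0], [0, 0, 25, 55, 360, 60, 0], [0, 0, 25, 60, 420, 60, 0], [0, 0, 25, 62, 480, 60, 0], [0, 0, 25, 64, 557, 60, 0], [0, 0, 25, 64, 557, 60, 0], [0, 0, 25, 64, 557, 30, 0], [0, 0, 25, 64, 557, 10, 0], [0, 0, 25, 64, 557, 0, 0], [0, 0, 25, 64, 557, 0, 0]])

```text
clock: 4.3
tool_pos: [0.4863, 0.256, 0.1865]
orientation: [-180.0, 0.0, 90.2]
force: [-0.3, -0.6, 0.8]
opening: 0.0879
```

```bash
python3 - <<'E'
from h import *
p,K,C=snap("wrist"); np.savez("w2.npz",K=K,C=C,im=p["pixels"])
o=ctrl.get_obs();print(o["clock"],o["tool_pos"],o["orientation"])
uv=proj(K,C,[.487,.257,.102]);print(uv)
for l in("left_stem","pot","knife"):
  for d in ctrl.search_frame(p,l)[:2]: print(l,d["confidence"],np.round(d["centre"],4))
u,v=int(uv[0]),int(uv[1])
c=np.zeros((600,800,3),np.uint8);c[:,:]=0
c[:300,:400]=cv2.resize(p["pixels"],(400,300))
x0=max(u-50,0);y0=max(v-50,0);print(x0,y0)
k=cv2.resize(p["pixels"][y0:y0+100,x0:x0+66],None,fx=6,fy=6,interpolation=cv2.INTER_CUBIC);c[:k.shape[0],400:400+k.shape[1]]=k[:600]
cv2.imwrite("pics/w2.png",c)
E
```

```text
4.35 [0.48657267 0.25642588 0.18713831] [ 1.79970959e+02 -4.45641636e-03  9.02048232e+01]
[283.64240761 214.06066353]
pot 0.77 [0.5681 0.2375 0.1239]
knife 0.68 [0.3537 0.2319 0.0152]
233 164
```

View pics/w2.png

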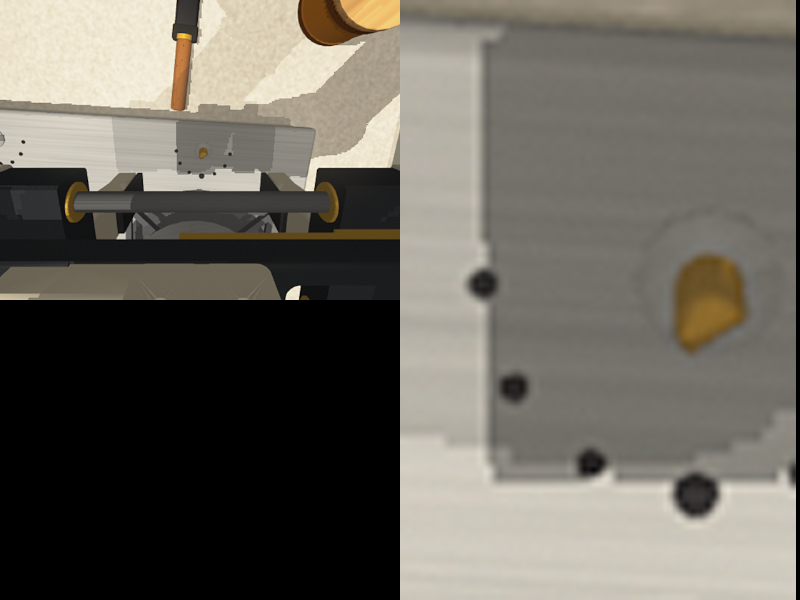

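The scene reads as follows:
- **Knob:** at (276,190), its pointer towards image-down, which is yaw ≈ -25°.
- **Stem tip:** at about (285,217), its flat facing roughly +30° (toward the pot, slightly +y).

A bar grip at 120° would bring the gripper body against the pot. I'll grip the round drum with the jaws along y instead. First, one closer look at the stem.

>>> carry_out(increments=[[0, 0, 0, 0, 0, -40, 0], [0, 0, 0, 0, 0, -52, 0], [0, 0, 0, 0, 0, -52, 0], [0, 0, 0, 0, 0, -52, 0]])

```text
clock: 5.0
tool_pos: [0.4867, 0.2576, 0.1359]
orientation: [179.9, -0.1, 90.3]
force: [-0.2, 0.2, 0.6]
opening: 0.0876
```

```bash
cat >> h.py <<'E'
def rect(im,K,C,c,z,h,s):  # top-down: up=+x, right=-y
    g=np.arange(-h,h,1/s)/1000
    X=c[0]-g[:,None]+0*g[None];Y=c[1]-g[None]+0*g[:,None]
    P=np.stack([X,Y,np.full_like(X,z)],-1)-C[:3,3]
    q=P@C[:3,:3]@K.T; m=(q[...,:2]/q[...,2:]).astype(np.float32)
    return cv2.remap(im,m[...,0],m[...,1],cv2.INTER_CUBIC)
E
python3 - <<'E'
from h import *
p,K,C=snap("wrist"); np.savez("w3.npz",K=K,C=C,im=p["pixels"])
o=ctrl.get_obs();print(o["clock"],o["tool_pos"],o["orientation"],proj(K,C,[.488,.258,.102]))
a=rect(p["pixels"],K,C,(.488,.258),.102,15,20)[100:500,100:500]   # 20px/mm, 20mm window
w1=np.load("w1.npz");b=rect(cv2.imread("pics/w1.png"),w1["K"],w1["C"],(.423,-.303),.036,33,6.06)[:400,:400]
for i in(a,b): cv2.line(i,(200,0),(200,399),(0,255,0),1);cv2.line(i,(0,200),(399,200),(0,255,0),1)
cv2.imwrite("pics/r3.png",np.vstack([np.hstack([a,b])]))
E
```

```text
5.05 [0.48664745 0.25757442 0.1358536 ] [ 1.79912618e+02 -6.58619824e-02  9.02779724e+01] [282.9208239  236.51836469]
```

View pics/r3.png

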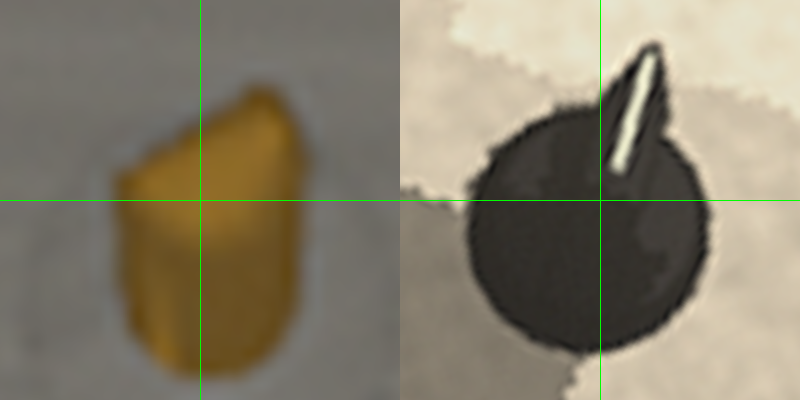

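Measurements so far:
- **Stem:** (0.4895, 0.2575), flat yaw ≈ 30.4°.
- **Knob:** (0.4225, -0.3035), yaw ≈ -18°.

I'll grip the drum at tool yaw 59, which clears the phone corner, and place at yaw ≈ 107, which clears the pot.

>>> carry_out(increments=[[0, 0, 0, 0, 0, 60, 0], [0, 0, -5, 0, -50, 95, 0], [0, 0, -10, -5, -110, 95, 0.1], [0, 0, -15, -10, -170, 95, 0.2], [0, 0, -20, -20, -230, 95, 0.27], [0, 0, -25, -30, -290, 95, 0.27], [0, 0, -31, -40, -350, 95, 0.27], [0, 0, -31, -50, -410, 80, 0.27], [0, 0, -31, -60, -470, 60, 0.27], [0, 0, -31, -63.5, -525, 20, 0.27], [0, 0, -31, -63.5, -560, -20, 0.27], [0, 0, -31, -63.5, -560, -60, 0.27], [0, 0, -31, -63.5, -560, -80, 0.27], [0, 0, -31, -63.5, -560, -80, 0.27]])

```text
clock: 6.8
tool_pos: [0.4219, -0.303, 0.0539]
orientation: [-179.9, 0.0, 59.2]
force: [0.3, -0.3, 0.9]
opening: 0.0641
```

```bash
python3 - <<'E'
from h import *
p,K,C=snap("wrist")
o=ctrl.get_obs();print(o["clock"],o["tool_pos"],o["orientation"],o["opening"])
a=rect(p["pixels"],K,C,(.4225,-.3035),.018,33,6.06)[:400,:400]
cv2.circle(a,(200,200),136,(0,255,0),1);cv2.line(a,(200,200),(200+int(158*np.sin(np.radians(18))),200-int(158*np.cos(np.radians(18)))),(0,0,255),1)
b=rect(p["pixels"],K,C,(.4225,-.3035),.036,33,6.06)[:400,:400]
cv2.line(b,(200,200),(200+int(158*np.sin(np.radians(18))),200-int(158*np.cos(np.radians(18)))),(0,0,255),1)
cv2.imwrite("pics/k4.png",np.hstack([a,b]))
E
```

```text
6.85 [ 0.4228782  -0.30320824  0.05513802] [1.79990839e+02 1.43622044e-02 5.92761319e+01] 0.06389723705112146
```

View pics/k4.png

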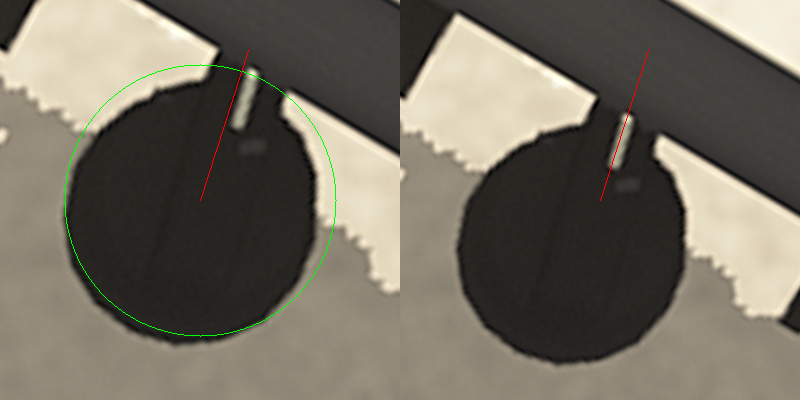

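The knob is centred to within about 1–2 mm, and its pointer line reads 17–18°. I'll descend, grip and lift.

>>> carry_out(increments=[[0, 0, 0, -1, 0.5, -30, 0.27], [0, 0, 0, -1, 0.5, -48, 0.27], [0, 0, 0, -1, 0.5, -48, 0.27], [0, 0, 0, -1, 0.5, -48, 1], [0, 0, 0, -1, 0.5, -48, 1], [0, 0, 0, -1, 0.5, -48, 1], [0, 0, 0, -1, 0.5, -48, 1], [0, 0, 0, -1, 0.5, -48, 1], [0, 0, 0, -1, 0.5, -10, 1], [0, 0, 0, -1, 0.5, 40, 1], [0, 0, 0, -1, 0.5, 90, 1], [0, 0, 0, -1, 0.5, 130, 1], [0, 0, 0, -1, 0.5, 130, 1]])

```text
clock: 8.48
tool_pos: [0.4232, -0.3032, 0.1883]
orientation: [179.6, -0.1, 59.3]
force: [1.1, -0.7, -1.8]
opening: 0.0413
```

```bash
python3 - <<'E'
from h import *
p,K,C=snap("wrist")
o=ctrl.get_obs();t=o["tool_pos"];print(o["clock"],t,o["orientation"],o["opening"],o["force"])
kx=np.radians(o["orientation"][2]-77)
b=[]
for z in(.011,.029):
    a=rect(p["pixels"],K,C,t,t[2]+z,33,6.06)[:400,:400]
    cv2.line(a,(200,200),(200-int(158*np.sin(kx)),200-int(158*np.cos(kx))),(0,0,255),1);cv2.circle(a,(200,200),136,(0,255,0),1);b.append(a)
cv2.imwrite("pics/k5.png",np.hstack(b))
E
```

```text
8.525 [ 0.42210176 -0.30258938  0.1861066 ] [ 1.79808489e+02 -6.79808993e-02  5.92526810e+01] 0.04135471072441737 [-0.22574537  0.31692185 -0.24482228]
```

View pics/k5.png

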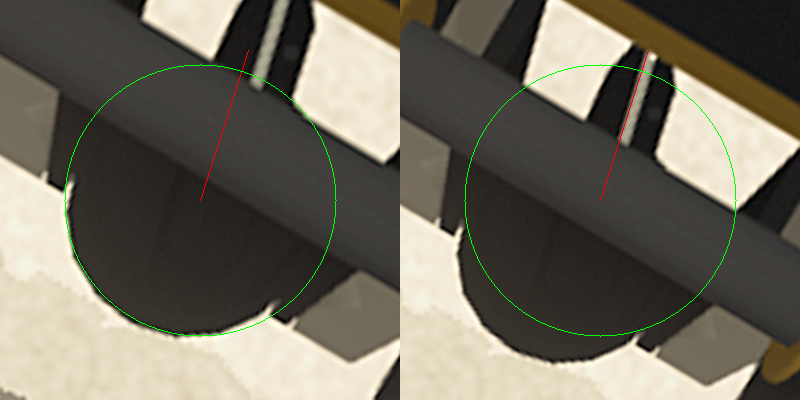

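The knob is held upright and centred at the TCP, with its pointer at tool yaw -76.5°. So I'll place at tool yaw ≈ 107.

>>> carry_out(increments=[[0, 0, 5, 0, 30, 40, 1], [0, 0, 10, 8, 85, 58, 1], [0, 0, 15, 16, 140, 58, 1], [0, 0, 20, 24, 195, 58, 1], [0, 0, 25, 32, 250, 58, 1], [0, 0, 30, 40, 305, 58, 1], [0, 0, 35, 48, 360, 58, 1], [0, 0, 40, 55, 415, 58, 1], [0, 0, 45, 62, 470, 58, 1], [0, 0, 47.7, 68, 520, 58, 1], [0, 0, 47.7, 68, 560, 40, 1], [0, 0, 47.7, 68, 560, 0, 1], [0, 0, 47.7, 68, 560, -40, 1], [0, 0, 47.7, 68, 560, -65, 1], [0, 0, 47.7, 68, 560, -65, 1], [0, 0, 47.7, 68, 560, -65, 1]])

```text
clock: 10.52
tool_pos: [0.4898, 0.2576, 0.1199]
orientation: [180.0, 0.0, 107.0]
force: [0.2, 0.5, -1.0]
opening: 0.0414
```

```bash
python3 - <<'E'
from h import *
o=ctrl.get_obs();print(o["clock"],o["tool_pos"],o["orientation"],o["force"],o["moment"],o["opening"])
p,K,C=snap("wrist"); q,K2,C2=snap("scene"); t,K3,C3=snap("top")
c=np.zeros((600,800,3),np.uint8);c[:300,:400]=cv2.resize(p["pixels"],(400,300))
def crop(q,K,C,w,h,s):
    u,v=map(int,proj(K,C,[.489,.257,.105])); return cv2.resize(q["pixels"][v-h:v+h,u-w:u+w],None,fx=s,fy=s,interpolation=cv2.INTER_CUBIC)
c[:300,400:]=crop(q,K2,C2,40,30,5);c[300:,:400]=crop(t,K3,C3,40,30,5)
cv2.imwrite("pics/p6.png",c)
E
```

```text
10.525 [0.48975715 0.25759796 0.11992676] [1.79995748e+02 1.67997281e-02 1.06967440e+02] [ 0.18933215  0.47546293 -1.0177369 ] [ 0.0550248  -0.02199202  0.01355781] 0.041358220741199804
```

View pics/p6.png

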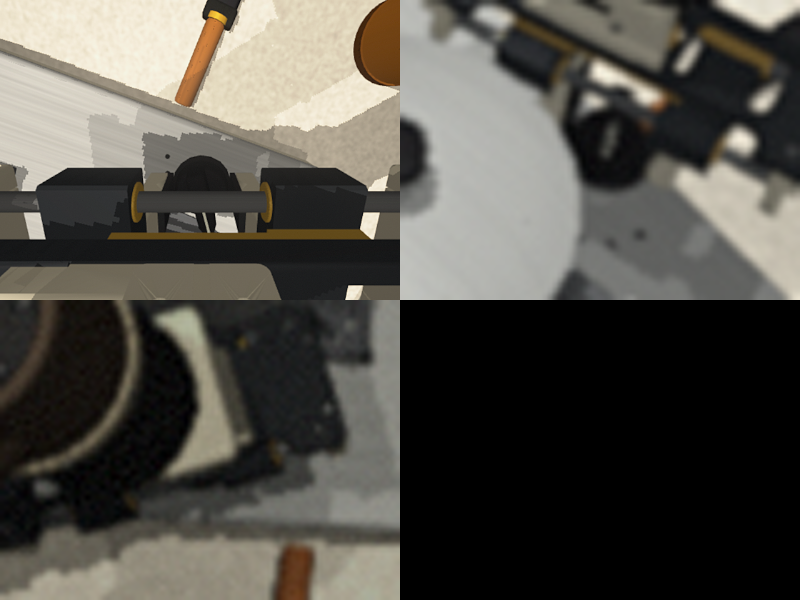

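The knob is still held and sits over the stem with no contact. I'll lower slowly and watch the force.

>>> carry_out(increments=[[0, 0, 0, 0, 0, -5, 1], [0, 0, 0, 0, 0, -9, 1], [0, 0, 0, 0, 0, -11, 1], [0, 0, 0, 0, 0, -13, 1], [0, 0, 0, 0, 0, -14.5, 1], [0, 0, 0, 0, 0, -14.5, 1]])

```text
clock: 11.42
tool_pos: [0.4892, 0.2574, 0.1048]
orientation: [-180.0, 0.0, 107.0]
force: [-1.7, -0.2, -0.6]
opening: 0.0416
```

>>> carry_out(increments=[[0, 0, 0, -0.5, 0, -2, 1], [0, 0, 0, -0.5, 0, -4, 1], [0, 0, 0, -0.5, 0, -6, 1], [0, 0, 0, -0.5, 0, -8, 1], [0, 0, 0, -0.5, 0, -8, 1], [0, 0, 0, -0.5, 0, -8, 1]])

```text
clock: 12.18
tool_pos: [0.4888, 0.2574, 0.0969]
orientation: [-180.0, 0.0, 107.0]
force: [-1.4, 0.3, -0.7]
opening: 0.0417
```

About 12 mm on with no axial force, so the flats have matched. Now I'll push home and press.

>>> carry_out(increments=[[0, 0, 0, -0.5, 0, -1.5, 1], [0, 0, 0, -0.5, 0, -3, 1], [0, 0, 0, -0.5, 0, -4.5, 1], [0, 0, 0, -0.5, 0, -4.5, 1]])

```text
clock: 12.68
tool_pos: [0.4889, 0.2577, 0.0933]
orientation: [179.9, -0.0, 107.0]
force: [-2.6, -1.6, 7.3]
opening: 0.0417
```

>>> carry_out(increments=[[0, 0, 0, 0, 0, -1, 1], [0, 0, 0, 0, 0, -2, 1], [0, 0, 0, 0, 0, -3, 1], [0, 0, 0, 0, 0, -3, 1], [0, 0, 0, 0, 0, -3, 1]])

```text
clock: 13.3
tool_pos: [0.4889, 0.2577, 0.0907]
orientation: [179.9, -0.0, 107.0]
force: [-3.7, -1.6, 9.0]
opening: 0.0415
```

>>> carry_out(increments=[[0, 0, 0, 0, 0, -1, 1], [0, 0, 0, 0, 0, -2, 1], [0, 0, 0, 0, 0, -2, 1], [0, 0, 0, 0, 0, -2, 1]])

```text
clock: 13.8
tool_pos: [0.4889, 0.2577, 0.089]
orientation: [179.9, -0.0, 107.0]
force: [-4.7, -2.5, 12.4]
opening: 0.0414
```

```bash
python3 - <<'E'
from h import *
f=[];z=[]
for i in range(8):
    p=ctrl.snapshot("scene");o=ctrl.get_obs();f.append(o["force"]);z.append(o["tool_pos"])
print(np.mean(f,0),np.mean(z,0),np.std(z,0))
E
```

```text
[-5.00123968 -1.92010117 12.34632083] [0.4889341  0.25769984 0.08902839] [8.23742769e-06 1.34904470e-05 1.41868944e-05]
```

>>> carry_out(increments=[[0, 0, 0, -0.5, 0, -0.5, 1], [0, 0, 0, -0.8, -0.3, -1, 1], [0, 0, 0, -0.8, -0.3, -1, 1], [0, 0, 0, -0.8, -0.3, -1, 1]])

```text
clock: 14.7
tool_pos: [0.4889, 0.2577, 0.0888]
orientation: [179.8, -0.0, 107.0]
force: [-4.9, -1.7, 16.6]
opening: 0.0413
```

```bash
python3 - <<'E'
from h import *
f=[];z=[]
for i in range(6):
    p,K,C=snap("wrist");o=ctrl.get_obs();f.append(o["force"]);z.append(o["tool_pos"])
print(np.mean(f,0),np.mean(z,0),o["orientation"],o["moment"],o["opening"])
t=np.mean(z,0);q,K2,C2=snap("scene")
u,v=map(int,proj(K2,C2,[.489,.257,.105]));b=cv2.resize(q["pixels"][v-40:v+40,u-40:u+40],(400,400),interpolation=cv2.INTER_CUBIC)
a=rect(p["pixels"],K,C,t,t[2]+.029,33,6.06)[:400,:400]
kx=np.radians(30.4);cv2.line(a,(200,200),(200-int(158*np.sin(kx)),200-int(158*np.cos(kx))),(0,0,255),1)
cv2.imwrite("pics/f7.png",np.hstack([a,b]))
E
```

```text
[-4.39233111 -2.42203009 16.45515832] [0.48887607 0.25775182 0.08882885] [ 1.79820108e+02 -2.47109861e-02  1.07020544e+02] [-0.97811876  1.58101986 -0.08162827] 0.0414712544682804
```

View pics/f7.png

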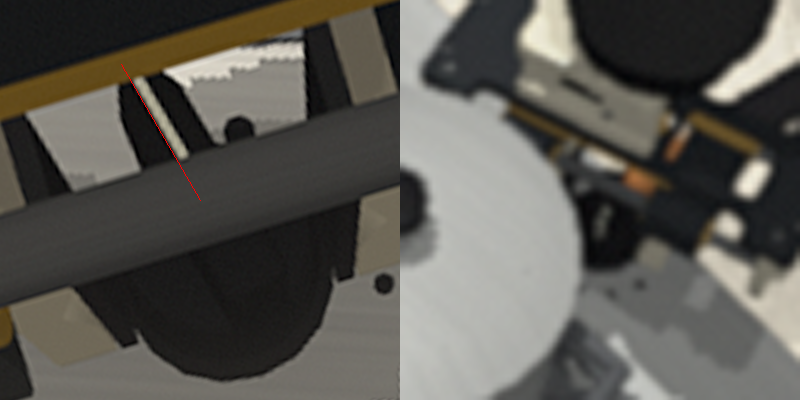

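With 1 mm more commanded, z moved only 0.2 mm while the force rose from 12.3 to 16.5 N, so the tap is at its stop. In the picture the pointer line, (140,80) to (185,155), lies along the stem's 30° direction. Handing in.

```bash
python3 -c "
from plant import ctrl
print(ctrl.close_job()); print(ctrl.get_obs()['force'])"
```

```text
the job is handed in; nothing more can be done
None
the job is handed in; nothing more can be done
```

I put the knob on the left tap, which feeds the burner with the big steaming pot, and pushed it home with the flats matched. The job was handed in at about 15 s with the gripper still on the knob, holding it pressed down. No verdict was reported.

- **Grip:** I held the knob by its round drum rather than the bar. With the stem's flat facing about 30°, a bar grip would have brought the gripper's body against the pot.
- **Fit:** the knob slid about 12 mm onto the stem with no axial force. The spring took up close to the height expected for fully home.
- **Press:** the force rose to about 12 N, then to 16.5 N with only 0.2 mm more travel, so the tap is at its stop. I had no direct reading of the press joint; this rests on force and height.
- **Final checks:** the pointer lined up with the flat in the last picture. A side force of about 5 N and a small wrist moment (about 1.9 N m) remained.
- **Other things:** the arm never went down at the right tap, and I saw no sign of contact with the pot or kettle. I did not re-measure the positions of the other things at the end.

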